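Set the run-on trimmer of the extractor's control unit

TASK

The extractor fan's control unit lies face up on the chopping board over the hob. Take the plastic trimming tool out of its stand, feel its blade into the slot of the run-on trimmer (the window with the ring of raised marks) and, with the tool, turn that trimmer gently clockwise until its pointer stands at the long mark, without forcing it; leave the other trimmer and the things around alone, and put the tool back upright, fully down in its stand.

Things in the scene. Friction and masses are not known exactly. Their poses are not given: they have to be found in the camera images.
- unit: Extractor control unit, fixed, face up on a chopping board: white cover 105 x 150 mm (x, y) on a grey tray; face 40 mm above the underside. Origin: centre of the underside, z up. Two 34 mm round windows, centres at x +4 mm, y -36 mm (run-on, ringed by raised marks, long mark towards +x) and y +36 mm (humidity, raised drop). In each, 6 mm below the face, lies the top of a trimmer rotor.
- run_on_window (a point): Centre of the run-on window, in the face's plane; axes as the unit's. The trimmer in it sits on a loosely fitted board: its axis lies about 3 mm off this point, to a side that no reading tells (feel for the slot). The rotor gives downward on a spring by up to 3 mm (1.2 N to start, 4.8 N at the bottom, rigid beyond) and rises again when the blade drops into its slot.
- run_on (a joint): Run-on trimmer: grey rotor 21 mm wide, nose on its rim, slot right across in line with the nose, 2.6 mm wide, 4.5 mm deep. Value: angle of the nose from the unit's +x, rad, clockwise from above positive (the slot's yaw in the unit's frame is minus this). 0: at the long mark; starts at -1.35 to -0.65; stops at +-2.3. About 0.015 N m of friction, stays where left; blade play 0.1 rad each way.
- humidity (a joint): Angle of the humidity trimmer in the other window, the same kind of rotor, positive clockwise from above, 0 at the start; to be left alone.
- trim_tool: Black plastic trimming tool, about 30 g, 108 mm long, upright in its stand. Origin: middle of the blade's lower edge; z up the handle. Blade 13 mm long, 10 mm wide along x, 1.6 mm thick along y at the edge (2.2 mm above); round shaft 10 mm thick to 46 mm; collar 20 mm wide at 46 to 52 mm, which rests on the stand; square handle 16 x 16 mm (faces square to x and y) from 51 to 106 mm.
- tool_tip (a point): Middle of the lower edge of the tool's blade (the tool's origin and axes).
- tool_grip (a point): Point on the tool's axis in its square handle, 80 mm above the tip, where to grip it; axes as the tool's.
- stand_hole (a point): Middle of the mouth of the tool stand's hole, in the plane of its top; z up. The stand is a fixed grey block 56 x 56 mm (60 mm over its beads), 50 mm high, on the board; hole round, 13 mm wide with a 2 mm chamfer, 48 mm deep. The tool's tip stands 46 mm below the mouth when its collar rests on the stand.
- salt: Glass salt jar with a dark cap, 41 mm thick, 105 mm high, loose, near the left rear edge of the board; origin at the centre of its foot. A bystander.
- mug: Blue mug, 89 x 126 mm with its handle, 97 mm high, loose, on the corner of the board nearest the robot; origin at the centre of its foot. A bystander.
- teaspoon: Metal teaspoon, 130 x 27 x 11 mm, loose, lying along the edge of the board that faces the oven front; origin at the centre of its underside. A bystander.

How it is judged:
By the outcome, as a careful person would: the job done as asked, in the order asked, and still so for the second after the job is handed in, with the robot touching nothing.
It also fails if it takes over 67 s, if anything falls off the work surface, if the arm or the gripper's body presses on something with over 40 N, if the wrist force passes 120 N, or if a joint passes its speed limit or range.

ROBOT

A 6-joint arm with a two-finger parallel gripper is mounted at the origin on a cart in front of the work surface, level with it; the furniture and walls round the work are solid. World frame = base frame: x ahead of the robot, y to its left, z up, the work surface at z = 0. Lengths are in m, angles in rad, forces in N, time in s.
With the tool pointing down it reaches from about 0.375 to 0.925 m from the base axis. Payload 5.7 kg.
Tool frame: the origin (TCP) lies midway between the tips of the shut fingers; the grasp point (between the pads) lies 19 mm behind it; z points along the fingers, y is the line along which they close (so a half turn about z gives the same grasp; the last joint's range is limited). The gripper opens to 88 mm and grips with 3 to 60 N. Pads are 20 mm wide; open, the fingers measure 115 mm over their backs; the gripper's body (75 mm by 178 mm) begins 61 mm behind the grasp point.
Start: joints at [1.23, 0.359, 1.51, -0, 1.272, -0.115], TCP at [0.134, 0.585, 0.223] pointing down, gripper open.
Joint ranges: [-2.97, 2.97], [-1.01, 2.36], [0.21, 2.38], [-0.96, 4.11], [0.2, 2.71], [-2.98, 2.98]. Speed limits (rad/s): [2.39, 2.39, 3.14, 3.14, 3.14, 3.14].

INTERFACE

Orientations are given as a unit quaternion [x, y, z, w].
In Python, from bench import move_ptp, servo_line, goto_joints, move_gripper, sleep, inverse_kinematics, capture, PlanningError, close_job, spot_in, silhouettes, current_clock, current_joint_pos, current_qvel, current_joint_torque, current_position, current_orientation, current_force, current_torque, current_finger_gap, current_grip_force gives the robot as it stands. Calls block until the motion is done:
- move_ptp(position, orientation): joint-space move of the TCP to a pose.
- servo_line(position, orientation=None, rate=0.15, contact_N=None): straight line of the TCP; orientation=None keeps the orientation; rate is the mean speed in m/s. With contact_N (N) it stops when the force on the tool has changed by that much, and returns True; else False.
- goto_joints(angles): joint-space move.
- move_gripper(opening): finger opening in m; the grip force is fixed at half the most; returns when the fingers have stopped.
- sleep(seconds).
- inverse_kinematics(position, orientation): joint angles nearest the present ones, or None.
- capture(name): name is "scene" or "side" or "wrist"; returns a dict with "image" (420x560x3 uint8, blue, green, red), "range_z" (420x560 float32, m along the optical axis (not along the pixel's ray), 0 where there is no reading), "intrinsics" (3x3 intrinsics, pixels), "k1" (the pictures are not rectified: a ray, as slopes to the right and down, at radius r is drawn at 1 + k1 r^2 times it, then the intrinsics apply), "R" (3x3) and "t" (3): a world point X has camera coordinates R X + t. Camera axes: x right, y down, z forward; pixel columns grow to the right and rows downward; lengths in m; the calibration is good to about 2 mm. A picture is of the moment at which its call begins.
A pose or a line that the arm cannot do raises PlanningError and nothing moves.
- close_job(): hands the job in; it is judged then, once.
Trained networks look in the newest picture that a camera, given by its name, has taken for a name from the list of things; names that differ only in an ending like _2 or _b are one class to them, and where a whole thing is asked for, a point or a joint stands for the part that bears it (a point fixed in the world has none). Each returns a list of dicts, best first, with "conf" (0 to 1); they miss things now and then, are a little off and sometimes report something else, mostly with a low value. They report only what shows in the picture. A call takes as long as a camera call.
- spot_in(camera, query): "xy" ([column, row] in pixels, amid what is visible of it).
- silhouettes(camera, query): "region" (420x560 bool, what is visible of it) and "xy" ([column, row] in pixels, amid what is visible of it).
Readings, each from a call of its own:
- current_clock(): time.
- current_joint_pos(): joint angles.
- current_qvel(): joint speeds.
- current_joint_torque(): joint torques, N m.
- current_position(): TCP position.
- current_orientation(): TCP orientation.
- current_force(): force on the tool from outside, world axes, zero at the start.
- current_torque(): the same for the moment, N m.
- current_finger_gap(): finger opening in m.
- current_grip_force(): force on a finger pad.
Only numpy, scipy, OpenCV 4.12 (cv2) and the standard library are available. Lean on these libraries where they do the work, as an engineer would, in place of code of your own. Each camera call takes 0.05 s, during which the arm holds its last target. There are 200 camera calls.

## Working session

There is one attempt and no reset: what is moved stays moved. The work goes in short steps, each a Python script; the robot and the scene stay as the last script left them, time stands still between calls to the robot, and variables do not carry over. Pictures are saved under pics/ and viewed, at most 10 in all, crops included, and the job is handed in when it is done.

```bash
mkdir -p pics; ls; cat > h.py <<'E'
import numpy as np, cv2
from bench import *
def unproj(c,u,v,d=None):
    K=c["intrinsics"]
    xd=(u-K[0,2])/K[0,0]; yd=(v-K[1,2])/K[1,1]
    x,y=xd,yd
    for _ in range(20):
        s=1+c["k1"]*(x*x+y*y); x,y=xd/s,yd/s
    return np.array([x,y,np.ones_like(x)])
def world(c,u,v,d): # with depth
    p=unproj(c,u,v)*d
    return (c["R"].T@(p.reshape(3,-1)-np.array(c["t"]).reshape(3,1))).T.squeeze()
def onplane(c,u,v,z):
    r=c["R"].T@unproj(c,u,v); o=-c["R"].T@np.array(c["t"])
    return o+r*(z-o[2])/r[2]
def proj(c,X):
    p=c["R"]@np.array(X)+c["t"]; x,y=p[0]/p[2],p[1]/p[2]; s=1+c["k1"]*(x*x+y*y)
    K=c["intrinsics"]; return np.array([K[0,0]*x*s+K[0,2],K[1,1]*y*s+K[1,2]])
def cloud(c,mask=None):
    v,u=np.nonzero((c["range_z"]>0)&(mask if mask is not None else True))
    return world(c,u.astype(float),v.astype(float),c["range_z"][v,u])
E
python3 - <<'E'
from h import *
for n in ["scene","side","wrist"]:
    c=capture(n); cv2.imwrite(f"pics/{n}0.png",c["image"])
    print(n,"cam",(-c["R"].T@c["t"]).round(3))
    for q in ["unit","trim_tool","salt","mug","teaspoon"]:
        for s in silhouettes(n,q)[:2]:
            m=s["region"]; P=cloud(c,m)
            if P.ndim<2 or len(P)<5: continue
            print(q,round(s["conf"],2),np.round(s["xy"]),m.sum(),np.percentile(P,[2,50,98],axis=0).round(3).tolist())
    for q in ["run_on_window","stand_hole","tool_tip","tool_grip"]:
        for s in spot_in(n,q)[:2]: print(q,round(s["conf"],2),np.round(s["xy"],1))
print(current_clock(),current_orientation(),current_force())
E
```

```text
pics
scene cam [-0.073 -0.355  0.502]
unit 0.63 [345. 232.] 2573 [[0.548, -0.022, 0.06], [0.615, 0.049, 0.095], [0.697, 0.132, 0.097]]
trim_tool 0.65 [227. 206.] 179 [[0.425, 0.22, 0.006], [0.431, 0.226, 0.147], [0.648, 0.458, 0.168]]
salt 0.92 [298. 193.] 670 [[0.631, 0.201, 0.062], [0.639, 0.211, 0.117], [0.662, 0.236, 0.162]]
mug 0.64 [237. 243.] 2443 [[0.309, 0.101, 0.059], [0.367, 0.121, 0.125], [0.422, 0.184, 0.152]]
teaspoon 0.8 [337. 278.] 375 [[0.436, -0.08, 0.055], [0.472, -0.021, 0.062], [0.508, 0.019, 0.067]]
run_on_window 0.68 [346.8 226.7]
run_on_window 0.2 [224. 205.]
stand_hole 0.54 [227.2 204.5]
tool_tip 0.55 [226.6 207. ]
tool_grip 0.47 [228.3 205.2]
tool_grip 0.25 [297.9 191.3]
side cam [0.223 0.878 0.486]
unit 0.95 [251. 225.] 3363 [[0.547, 0.001, 0.06], [0.615, 0.093, 0.094], [0.712, 0.152, 0.097]]
unit 0.66 [319. 255.] 558 [[0.425, 0.101, 0.057], [0.433, 0.237, 0.138], [0.49, 0.242, 0.168]]
trim_tool 0.7 [319. 255.] 503 [[0.425, 0.23, 0.109], [0.433, 0.237, 0.14], [0.444, 0.242, 0.168]]
salt 0.58 [202. 242.] 1569 [[0.632, 0.216, 0.06], [0.643, 0.238, 0.116], [0.666, 0.245, 0.162]]
mug 0.89 [372. 251.] 3844 [[0.313, 0.102, 0.06], [0.373, 0.169, 0.124], [0.418, 0.187, 0.153]]
teaspoon 0.65 [336. 223.] 50 [[0.478, -0.071, 0.061], [0.493, -0.052, 0.064], [0.507, -0.033, 0.068]]
run_on_window 0.91 [250.5 227.4]
stand_hole 0.76 [320.1 290.7]
stand_hole 0.74 [319.5 256. ]
tool_tip 0.67 [320.5 256.8]
tool_grip 0.74 [320.3 256.1]
wrist cam [0.068 0.601 0.386]
1.5 [ 1.12635634e-01  9.93636358e-01 -4.89575432e-05 -2.35609546e-05] [-0.58652255 -0.07335012  0.12083522]
```

```bash
python3 - <<'E'
import cv2,numpy as np
a=cv2.imread("pics/scene0.png")[130:330,170:450];b=cv2.imread("pics/side0.png")[130:330,150:430]
cv2.imwrite("pics/ab.png",np.vstack([cv2.resize(x,(800,571),interpolation=cv2.INTER_CUBIC)[:,:] for x in [a]]))
cv2.imwrite("pics/b.png",cv2.resize(b,(800,571),interpolation=cv2.INTER_CUBIC))
E
```

```text
(no output)
```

View pics/ab.png

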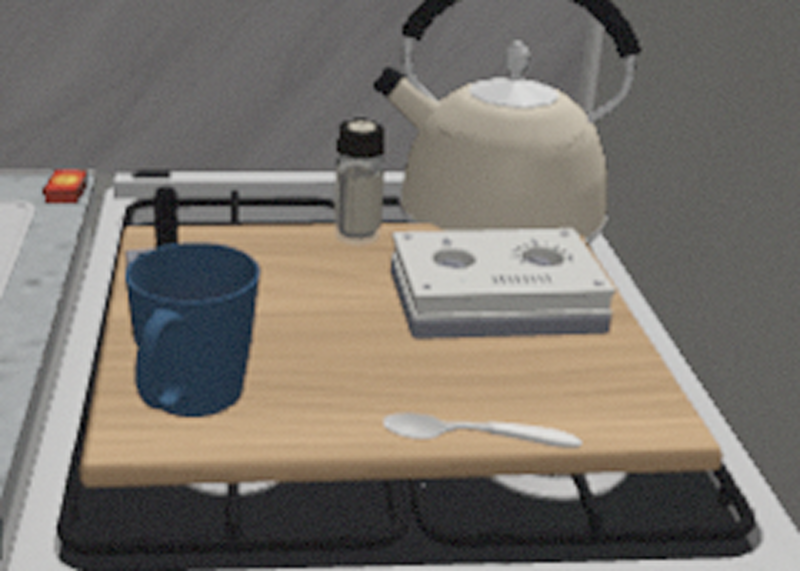

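View pics/b.png

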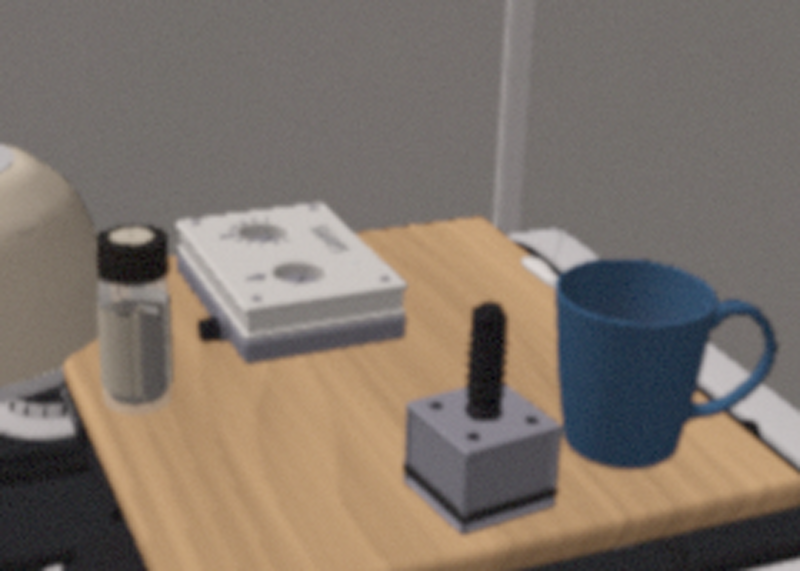

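```bash
cat >> h.py <<'E'
from scipy.spatial.transform import Rotation as Rn
def Q(yaw): # tool down, tool x at world angle yaw; y at yaw-90deg
    return Rn.from_matrix(np.array([[np.cos(yaw),np.sin(yaw),0],[np.sin(yaw),-np.cos(yaw),0],[0,0,-1.]])).as_quat()
def rect(P): # fit min rectangle xy
    return cv2.minAreaRect((P[:,:2]*1000).astype(np.float32))
E
python3 - <<'E'
from h import *
for n in ["scene","side"]:
    c=capture(n); P=cloud(c)
    K=P[(P[:,2]>.11)&(P[:,0]>.66)&(P[:,0]<1.1)&(abs(P[:,1])<.4)]
    for z in np.arange(.1,.4,.05):
        k=K[(K[:,2]>z)&(K[:,2]<z+.05)]
        if len(k)>5: print(n,round(z,2),len(k),np.percentile(k,[1,99],axis=0)[:,:2].round(3).tolist())
    for s in silhouettes(n,"unit")[:1]:
        U=cloud(c,s["region"]); U=U[(U[:,2]>.09)&(U[:,2]<.102)&(U[:,0]>.53)]; print("unit",rect(U),np.median(U,0))
    S=P[(P[:,2]>.09)&(P[:,2]<.112)&(abs(P[:,0]-.435)<.045)&(abs(P[:,1]-.235)<.045)]
    if len(S)>20: print("stand",len(S),rect(S),np.median(S,0))
    B=P[(P[:,2]>.04)&(P[:,2]<.065)&(abs(P[:,0]-.5)<.12)&(abs(P[:,1]-.05)<.08)];print("board",np.median(B[:,2]))
c=capture("wrist")
Rt=Rn.from_quat(current_orientation()).as_matrix()
print("cam in tool",Rt.T@(-c["R"].T@c["t"]-current_position()),"\n",(c["R"]@Rt).round(3), c["intrinsics"][0,0])
for y in np.arange(-3,3.2,.39):
    r=[]
    for p in ([.433,.235,.121],[.62,.05,.15],[.62,.05,.3]):
        j=inverse_kinematics(p,Q(y)); r.append(None if j is None else np.round(j,1).tolist())
    print(round(y,2),r)
E
```

```text
scene 0.1 3435 [[0.664, -0.156], [1.018, 0.394]]
scene 0.15 3993 [[0.664, -0.157], [1.019, 0.395]]
scene 0.2 3243 [[0.663, -0.158], [1.017, 0.396]]
scene 0.25 4125 [[0.664, -0.156], [1.019, 0.396]]
scene 0.3 3944 [[0.663, -0.156], [1.015, 0.395]]
scene 0.35 4127 [[0.663, -0.156], [1.017, 0.395]]
scene 0.4 4440 [[0.663, -0.156], [1.017, 0.395]]
unit ((633.3667602539062, 62.896331787109375), (113.03580474853516, 152.67770385742188), 46.720333099365234) [0.62817128 0.05961797 0.09583869]
stand 23 ((430.4285583496094, 263.49578857421875), (31.516666412353516, 15.91763973236084), 11.142081260681152) [0.42871871 0.26115109 0.10601492]
board 0.05591784123313666
side 0.1 6723 [[0.664, -0.153], [1.018, 0.377]]
side 0.15 8136 [[0.664, -0.153], [1.019, 0.381]]
side 0.2 6991 [[0.665, -0.155], [1.019, 0.384]]
side 0.25 7344 [[0.665, -0.155], [1.019, 0.378]]
side 0.3 7807 [[0.665, -0.155], [1.016, 0.384]]
side 0.35 7908 [[0.665, -0.156], [1.018, 0.322]]
side 0.4 8138 [[0.665, -0.155], [1.017, 0.26]]
unit ((634.2125244140625, 66.16329956054688), (108.48551177978516, 157.92005920410156), 46.42454147
[... 1342 characters left out ...]
.0, 1.1, 1.0], [-0.0, 0.3, 1.4, -0.0, 1.5, 1.0]]
0.9 [[0.4, 0.3, 1.9, -0.0, 1.0, 1.0], [-0.0, 0.5, 1.5, -0.0, 1.1, 0.6], [-0.0, 0.3, 1.4, -0.0, 1.5, 0.6]]
1.29 [[0.4, 0.3, 1.9, -0.0, 1.0, 0.6], [-0.0, 0.5, 1.5, -0.0, 1.1, 0.3], [-0.0, 0.3, 1.4, -0.0, 1.5, 0.3]]
1.68 [[0.4, 0.3, 1.9, -0.0, 1.0, 0.2], [-0.0, 0.5, 1.5, -0.0, 1.1, -0.1], [-0.0, 0.3, 1.4, -0.0, 1.5, -0.1]]
2.07 [[0.4, 0.3, 1.9, -0.0, 1.0, -0.1], [-0.0, 0.5, 1.5, -0.0, 1.1, -0.5], [-0.0, 0.3, 1.4, -0.0, 1.5, -0.5]]
2.46 [[0.4, 0.3, 1.9, -0.0, 1.0, -0.5], [-0.0, 0.5, 1.5, -0.0, 1.1, -0.9], [-0.0, 0.3, 1.4, -0.0, 1.5, -0.9]]
2.85 [[0.4, 0.3, 1.9, -0.0, 1.0, -0.9], [-0.0, 0.5, 1.5, -0.0, 1.1, -1.3], [-0.0, 0.3, 1.4, -0.0, 1.5, -1.3]]
```

```bash
python3 - <<'E'
from h import *
for n in ["scene","side"]:
    c=capture(n); P=cloud(c)
    for z in np.arange(.1,.45,.05):
        k=P[(P[:,2]>z)&(P[:,2]<z+.05)&(P[:,0]<.97)&(P[:,0]>.68)&(abs(P[:,1])<.3)]
        if len(k)>8: print(n,round(z,2),len(k),np.percentile(k,[2,98],axis=0)[:,:2].round(3).tolist(),np.sort(np.hypot(k[:,0]-.663,k[:,1]-.043))[3].round(3))
y=0.0
w=np.array([.663,.043]); 
move_ptp([.663-.06,.043,.20],Q(y)); 
c=capture("wrist"); cv2.imwrite("pics/w1.png",c["image"]); np.save("w1.npy",c,allow_pickle=True)
print(current_clock(),current_position())
for s in spot_in("wrist","run_on_window")[:3]: print(s, onplane(c,*s["xy"],.096))
s=silhouettes("wrist","unit")[0]; U=cloud(c,s["region"]); print(rect(U[(abs(U[:,2]-.096)<.004)]),np.median(U,0))
E
```

```text
scene 0.1 3035 [[0.688, -0.133], [0.955, 0.285]] 0.112
scene 0.15 2629 [[0.686, -0.135], [0.962, 0.292]] 0.139
scene 0.2 2078 [[0.684, -0.137], [0.964, 0.288]] 0.141
scene 0.25 2467 [[0.685, -0.136], [0.966, 0.294]] 0.141
scene 0.3 2134 [[0.684, -0.135], [0.966, 0.295]] 0.141
scene 0.35 2191 [[0.684, -0.135], [0.966, 0.296]] 0.14
scene 0.4 2350 [[0.684, -0.135], [0.967, 0.295]] 0.139
side 0.1 6398 [[0.69, -0.13], [0.963, 0.268]] 0.117
side 0.15 6213 [[0.69, -0.131], [0.964, 0.288]] 0.137
side 0.2 4992 [[0.687, -0.133], [0.966, 0.27]] 0.137
side 0.25 5415 [[0.688, -0.132], [0.965, 0.237]] 0.138
side 0.3 5499 [[0.687, -0.133], [0.966, 0.274]] 0.138
side 0.35 5691 [[0.687, -0.133], [0.966, 0.149]] 0.138
side 0.4 5984 [[0.687, -0.133], [0.965, 0.146]] 0.137
4.4417 [0.60289247 0.04385575 0.20005295]
{'xy': [255.8, 173.1], 'conf': 0.8} [0.63704003 0.06263928 0.096     ]
((635.0338134765625, 64.12930297851562), (110.23369598388672, 155.01864624023438), 46.4826545715332) [0.64083604 0.06247839 0.09701513]
```

View pics/w1.png

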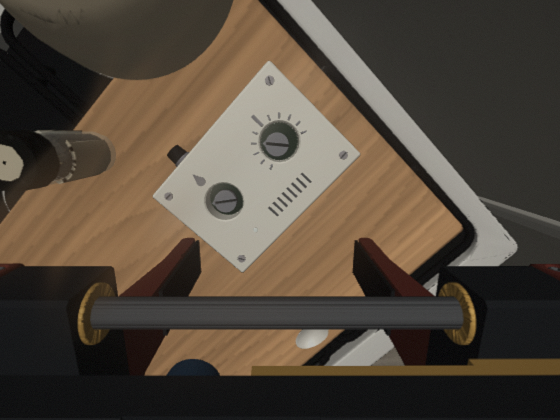

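```bash
cat >> h.py <<'E'
def ortho(c,ctr,yaw,z,half=.03,px=.0001,img=None):
    n=int(2*half/px); a=(np.arange(n)-n/2)*px
    X,Y=np.meshgrid(a,-a); s,co=np.sin(yaw),np.cos(yaw)
    W=np.stack([ctr[0]+co*X-s*Y,ctr[1]+s*X+co*Y,np.full_like(X,z)])
    p=np.einsum('ij,jkl->ikl',c["R"],W)+np.array(c["t"]).reshape(3,1,1)
    x,y=p[0]/p[2],p[1]/p[2]; k=1+c["k1"]*(x*x+y*y); K=c["intrinsics"]
    return cv2.remap(c["image"] if img is None else img,(K[0,0]*x*k+K[0,2]).astype(np.float32),(K[1,1]*y*k+K[1,2]).astype(np.float32),cv2.INTER_CUBIC)
E
python3 - <<'E'
from h import *
servo_line([.605,.043,.145],Q(0))
fs=[capture("wrist") for _ in range(8)]; c=fs[-1]
c["image"]=np.mean([f["image"].astype(float) for f in fs],0).astype(np.uint8)
np.save("w2.npy",c,allow_pickle=True)
s=silhouettes("wrist","unit")[0]; U=cloud(c,s["region"]); U=U[abs(U[:,2]-.096)<.004]; r=rect(U); print(r,np.median(U,0))
# unit rect from image contour on plane
cnt=max(cv2.findContours(s["region"].astype(np.uint8),0,2)[0],key=len)[:,0].astype(float)
P=np.array([onplane(c,u,v,.096) for u,v in cnt]); print("contour",rect(P))
ctr=np.array([.634,.065]);yaw=np.deg2rad(46.5)
o=ortho(c,ctr,yaw,.096,.09,.0003)
w=ctr+[np.cos(yaw)*.004+np.sin(yaw)*.036,np.sin(yaw)*.004-np.cos(yaw)*.036];print(w)
o2=ortho(c,w,yaw,.090,.025,.0001); cv2.imwrite("pics/o.png",np.hstack([o[:500,:300+0] if 0 else cv2.resize(o,(400,400)),cv2.resize(o2,(400,400))]))
E
```

```text
((635.186279296875, 63.915916442871094), (110.0783462524414, 154.443359375), 46.80454635620117) [0.64263716 0.06058061 0.09714425]
contour ((639.3963012695312, 68.35629272460938), (121.68743896484375, 154.66409301757812), 46.786224365234375)
[0.6628669  0.04312073]
```

View pics/o.png

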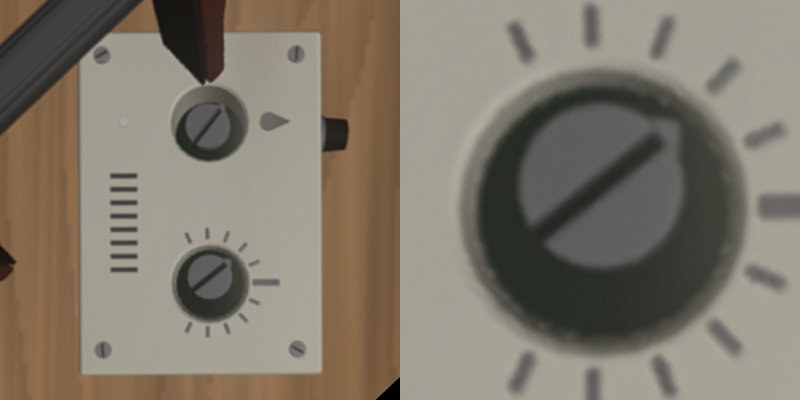

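```bash
python3 - <<'E'
from h import *
c=np.load("w2.npy",allow_pickle=True).item()
w=np.array([.6628669,.04312073]);yaw=np.deg2rad(46.5)
o2=ortho(c,w,yaw,.090,.025,.0001); g=cv2.cvtColor(o2,cv2.COLOR_BGR2GRAY)
# rotor centre px (250.6,231) r 105 in this 500px img
m=np.zeros_like(g); cv2.circle(m,(251,231),95,255,-1)
vals=g[m>0]; t=(np.percentile(vals,2)+np.median(vals))/2
d=((g<t)&(m>0)).astype(np.uint8); v,u=np.nonzero(d); 
n,l,st,cc=cv2.connectedComponentsWithStats(d); k=1+np.argmax(st[1:,4]); v,u=np.nonzero(l==k)
(vx,vy,x0,y0)=cv2.fitLine(np.stack([u,v],1).astype(np.float32),cv2.DIST_L2,0,.01,.01).ravel()
print("slot",np.rad2deg(np.arctan2(-vy,vx)),x0,y0,st[k])
rot=((g>t)).astype(np.uint8)
servo_line([.605,.043,.24],Q(0))
move_ptp([.375,.233,.225],Q(0))
fs=[capture("wrist") for _ in range(5)]; c=fs[-1]
c["image"]=np.mean([f["image"].astype(float) for f in fs],0).astype(np.uint8)
np.save("w3.npy",c,allow_pickle=True)
for q in ["trim_tool","stand_hole","tool_grip"]:
    print(q,[(s["xy"],round(s["conf"],2)) for s in spot_in("wrist",q)[:2]])
ctr=[.4345,.2315]
cv2.imwrite("pics/t.png",np.hstack([ortho(c,ctr,0,z,.04,.0002) for z in(.106,.166)]))
print(current_clock())
E
```

```text
slot 38.31328 248.38916 233.13605 [ 170  168  158  131 4425]
trim_tool [([281.6, 146.2], 0.73)]
stand_hole [([273.5, 129.3], 0.82), ([506.3, 123.0], 0.31)]
tool_grip [([279.3, 144.9], 0.88)]
7.8333
```

View pics/t.png

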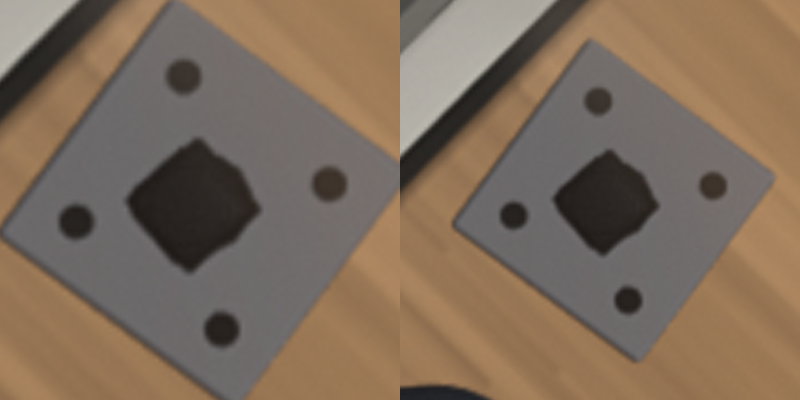

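```bash
cat >> h.py <<'E'
def blobs(c,ctr=(.4345,.2315),z=.106):
    o=cv2.cvtColor(ortho(c,ctr,0,z,.04,.0002),cv2.COLOR_BGR2GRAY)
    n,l,st,cc=cv2.connectedComponentsWithStats((cv2.GaussianBlur(o,(5,5),0)<72).astype(np.uint8))
    r=[(st[i,4],*(np.array(ctr)+(cc[i]-200)*[.0002,-.0002]).round(5),st[i,2],st[i,3]) for i in range(1,n) if 500<st[i,4]<20000]
    return r,o
E
python3 - <<'E'
from h import *
c=np.load("w3.npy",allow_pickle=True).item()
print(*blobs(c)[0],sep="\n")
g=np.deg2rad(132)
move_ptp([.4345-.06*np.cos(g),.2315-.06*np.sin(g),.225],Q(g))
fs=[capture("wrist") for _ in range(5)]; c=fs[-1]
c["image"]=np.mean([f["image"].astype(float) for f in fs],0).astype(np.uint8)
np.save("w4.npy",c,allow_pickle=True)
r,o=blobs(c); print(*r,sep="\n"); 
for f in ("w3","w4"):
    c=np.load(f+".npy",allow_pickle=True).item()
    o=cv2.cvtColor(ortho(c,(.4345,.2315),0,.166,.02,.0001),cv2.COLOR_BGR2GRAY)
    P=np.argwhere(cv2.GaussianBlur(o,(5,5),0)<65)[:,::-1]; rr=cv2.minAreaRect(P.astype(np.float32)); print(f,rr,np.array([.4345,.2315])+(np.array(rr[0])-200)*[1e-4,-1e-4])
# kettle clearance from rotor at (.6615,.0445)
for n in ["scene","side"]:
    c=capture(n); P=cloud(c); y=np.deg2rad(46.6); d=P[:,:2]-[.6615,.0445]
    U=np.c_[d@[np.cos(y),np.sin(y)],d@[-np.sin(y),np.cos(y)],P[:,2]]
    for z in np.arange(.12,.5,.04):
        k=U[(U[:,2]>z)&(U[:,2]<z+.04)&(U[:,1]>-.1)&(np.hypot(U[:,0],U[:,1])<.3)]
        if len(k)>8:
            i=np.argsort(np.hypot(k[:,0],k[:,1]))[5]; print(n,round(z,2),len(k),"nearest",k[i].round(3))
print(current_clock())
E
```

```text
(np.int32(4149), np.float64(0.40428), np.float64(0.26082), np.int32(117), np.int32(123))
(np.int32(819), np.float64(0.43117), np.float64(0.2562), np.int32(33), np.int32(32))
(np.int32(10629), np.float64(0.43307), np.float64(0.23055), np.int32(134), np.int32(134))
(np.int32(813), np.float64(0.46027), np.float64(0.23473), np.int32(33), np.int32(32))
(np.int32(938), np.float64(0.40967), np.float64(0.22719), np.int32(35), np.int32(34))
(np.int32(937), np.float64(0.43875), np.float64(0.20568), np.int32(35), np.int32(35))
(np.int32(3617), np.float64(0.4024), np.float64(0.26306), np.int32(99), np.int32(104))
(np.int32(781), np.float64(0.43159), np.float64(0.2564), np.int32(32), np.int32(32))
(np.int32(10198), np.float64(0.43652), np.float64(0.22974), np.int32(132), np.int32(133))
(np.int32(827), np.float64(0.46065), np.float64(0.23487), np.int32(32), np.int32(33))
(np.int32(706), np.float64(0.41), np.float64(0.22731), np.int32(30), np.int32(31))
(np.int32(835), np.float64(0.43918), np.float64(0.20581), np.int32(33), np.int32(33))
w3 ((218.30453491210938, 195.33163452148438), (331.4209899902
[... 408 characters left out ...]
0.197 -0.033  0.282]
scene 0.32 1046 nearest [0.037 0.195 0.346]
scene 0.36 684 nearest [-0.041  0.202  0.394]
scene 0.4 951 nearest [-0.019  0.197  0.404]
scene 0.44 1067 nearest [-0.034  0.197  0.452]
scene 0.48 1125 nearest [-0.032  0.196  0.517]
side 0.12 4155 nearest [ 0.122 -0.007  0.127]
side 0.16 1457 nearest [ 0.157 -0.008  0.16 ]
side 0.2 520 nearest [ 0.195 -0.017  0.201]
side 0.24 990 nearest [ 0.185 -0.062  0.264]
side 0.28 1339 nearest [ 0.199 -0.032  0.281]
side 0.32 3382 nearest [0.057 0.196 0.348]
side 0.36 1428 nearest [-0.009  0.211  0.387]
side 0.4 1676 nearest [0.012 0.218 0.425]
side 0.44 1858 nearest [0.013 0.223 0.442]
side 0.48 302 nearest [0.012 0.227 0.485]
10.2917
```

```bash
python3 - <<'E'
from h import *
for f in ("w3","w4"):
    c=np.load(f+".npy",allow_pickle=True).item()
    o=cv2.cvtColor(ortho(c,(.4345,.2315),0,.166,.02,.0001),cv2.COLOR_BGR2GRAY)
    n,l,st,cc=cv2.connectedComponentsWithStats((cv2.GaussianBlur(o,(5,5),0)<50).astype(np.uint8))
    i=l[200,205]; P=np.argwhere(l==i)[:,::-1]; rr=cv2.minAreaRect(P.astype(np.float32)); print(f,st[i],rr,np.array([.4345,.2315])+(np.array(rr[0])-200)*[1e-4,-1e-4])
    # gradient-orientation estimate from hull edges
    h=cv2.approxPolyDP(cv2.convexHull(P.astype(np.int32)),12,True)[:,0]; print(h.tolist())
E
```

```text
w3 [  109   104   203   203 24213] ((213.81764221191406, 203.37057495117188), (161.28778076171875, 167.79571533203125), 49.398704528808594) [0.43588176 0.23116294]
[[311, 213], [205, 306], [109, 196], [219, 104], [282, 154]]
w4 [  109    99   196   202 21564] ((202.95172119140625, 196.57931518554688), (168.53219604492188, 147.86204528808594), 49.76364517211914) [0.43479517 0.23184207]
[[304, 208], [197, 300], [109, 194], [150, 131], [209, 99]]
```

```bash
python3 - <<'E'
from h import *
g=np.deg2rad(40.5); p=[.4352,.2312]
move_gripper(.045)
move_ptp(p+[.20],Q(g))
servo_line(p+[.1215],Q(g),rate=.08)
print("f",current_force().round(2))
move_gripper(.0)
print(current_finger_gap(),current_grip_force(),current_force().round(2),current_position().round(4))
print(servo_line(p+[.19],Q(g),rate=.06,contact_N=8),current_force().round(2),current_torque().round(3))
servo_line(p+[.26],Q(g))
c=capture("side"); cv2.imwrite("pics/s2.png",c["image"]); d=capture("scene"); print(current_finger_gap(),current_clock())
tip=current_position()-[0,0,.061]; 
for n,c in(("side",c),("scene",d)):
    u=proj(c,tip); print(n,u); x,y=u.astype(int)
    cv2.imwrite(f"pics/{n}2.png",cv2.resize(c["image"][max(0,y-60):y+15,max(0,x-40):x+40],None,fx=5,fy=5,interpolation=cv2.INTER_CUBIC))
a,b=cv2.imread("pics/side2.png"),cv2.imread("pics/scene2.png"); cv2.imwrite("pics/m.png",np.hstack([a,b]))
E
```

```text
f [ 0.66  0.68 -1.04]
0.015789237679166106 30.00034064054489 [-0.86 -0.07  0.97] [0.4353 0.2312 0.1216]
False [-0.25  0.39  0.26] [-0.073  0.164  0.013]
0.01586730351507477 16.3167
side [323.01437842 218.34533378]
scene [226.55697411 182.12742234]
```

View pics/m.png

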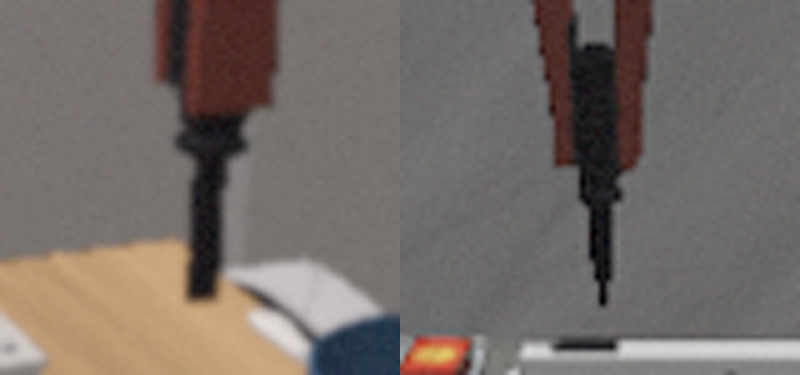

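```bash
cat >> h.py <<'E'
def F(n=15):
    r=[]
    for _ in range(n): r.append(np.r_[current_force(),current_torque()]); sleep(.01)
    return np.mean(r,0)
C0=np.array([.66168,.04462])
def at(c,tipz): return [c[0],c[1],tipz+.061]
E
python3 - <<'E'
from h import *
g=np.deg2rad(85)
move_ptp(at(C0,.135),Q(g))
servo_line(at(C0,.1),Q(g),rate=.06)
b=F(); np.save("b.npy",b); print(b.round(3),np.std([current_force() for _ in range(10)],0),current_clock())
print(servo_line(at(C0,.0865),Q(g),rate=.012,contact_N=2.2)); 
print((F()-b).round(3),current_position()-[0,0,.061],current_clock(),current_finger_gap())
E
```

```text
[ 0.027  0.148 -0.365 -0.067  0.057 -0.006] [1.11022302e-16 0.00000000e+00 0.00000000e+00] 18.325
False
[ 0.024 -0.232  0.002 -0.006  0.01   0.005] [0.66173622 0.04460973 0.08657936] 19.725 0.016001419152382765
```

```bash
cat >> h.py <<'E'
def walls(c,g,z,amp=.002,N=1.0):
    n=np.array([-np.sin(g),np.cos(g)]); out=[]
    b=F(5)
    for s in (1,-1):
        hit=servo_line(at(c+s*n*amp,z),Q(g),rate=.008,contact_N=N)
        out.append((hit,round(float((current_position()[:2]-c)@n)*1000,2),(F(5)-b).round(2)[:3].tolist()))
        servo_line(at(c,z),Q(g),rate=.02)
    return out
E
python3 - <<'E'
from h import *
g=np.deg2rad(85)
b=np.load("b.npy")
h=servo_line(at(C0,.0835),Q(g),rate=.01,contact_N=2); print(h,current_position()[2]-.061,(F(5)-b).round(2))
servo_line(at(C0,.0868),Q(g),rate=.02)
print(*walls(C0,g,.0868),sep="\n"); print(current_clock())
E
```

```text
True 0.08434409059270026 [-0.18 -0.52  3.24 -0.02 -0.1  -0.  ]
(True, 0.61, [0.97, -0.13, 1.02])
(True, -0.38, [0.65, -0.19, 1.47])
21.4333
```

```bash
python3 - <<'E'
from h import *
g0=85.; C=C0+.0001*np.array([-1,0.09])
servo_line(at(C,.0872),Q(np.deg2rad(g0)),rate=.02)
b=F(8)
for g in (81,77,73,69,65,62):
    servo_line(at(C,.0872),Q(np.deg2rad(g)),rate=.02)
    d=F(5)-b; print(g,d.round(3),current_clock())
    if np.hypot(*d[:2])>4: print("STOP");break
E
```

```text
81 [0.278 0.025 0.089 0.002 0.014 0.029] 22.0417
77 [ 0.241 -0.214 -0.531 -0.029 -0.111  0.045] 22.3333
73 [ 0.239  0.15  -0.555 -0.085 -0.18   0.052] 22.625
69 [ 0.69   0.013 -0.632 -0.117 -0.188  0.046] 22.9167
65 [ 1.288 -0.288 -0.579 -0.147 -0.247  0.047] 23.2083
62 [ 1.613 -0.406 -0.873 -0.155 -0.295  0.035] 23.5
```

```bash
python3 - <<'E'
from h import *
C=C0+.0001*np.array([-1,0.09]); g=np.deg2rad(62)
b=np.load("b.npy"); print((F(8)-b).round(3))
for dy in (-.0004,-.0008,-.0012,-.0016):
    servo_line(at(C+[0,dy],.0872),Q(g),rate=.02); print(dy,(F(6)-b).round(3),current_clock())
E
```

```text
[ 1.446 -0.931 -0.818 -0.19  -0.297  0.013]
-0.0004 [ 1.594  0.202 -0.565  0.034 -0.343  0.004] 23.8667
-0.0008 [ 1.533  1.322 -0.394  0.319 -0.347  0.016] 24.1667
-0.0012 [ 0.965  1.82  -0.35   0.408 -0.284  0.03 ] 24.4667
-0.0016 [ 0.665  1.447  0.112  0.4   -0.16   0.025] 24.7667
```

```bash
python3 - <<'E'
from h import *
C=C0+np.array([-.0001,-.0013])
b=np.load("b.npy")
for g in (58,54,50,47,44):
    r=np.deg2rad(g); servo_line(at(C,.0872),Q(r),rate=.02)
    d=F(5)-b; print(g,d.round(3),"n",round(float(d[:2]@[-np.sin(r),np.cos(r)]),2),current_clock(),current_finger_gap())
    if np.hypot(*d[:2])>4: print("STOP");break
E
```

```text
58 [ 0.501  0.758  0.619  0.225 -0.083  0.017] n -0.02 25.0583 0.01612194953201459
54 [ 0.024  0.704  0.535  0.183 -0.002  0.023] n 0.39 25.35 0.01579425727514583
50 [0.195 0.158 0.863 0.14  0.073 0.026] n -0.05 25.6417 0.015782175875356505
47 [-0.16   0.023  0.695  0.125  0.152 -0.002] n 0.13 25.9333 0.01574786878857058
44 [-0.107  0.444  0.608  0.119  0.186  0.023] n 0.39 26.225 0.01588952413758329
```

```bash
cat >> h.py <<'E'
def look(name):
    move_ptp([.603,.043,.185],Q(0))
    fs=[capture("wrist") for _ in range(6)]; c=fs[-1]
    c["image"]=np.mean([f["image"].astype(float) for f in fs],0).astype(np.uint8)
    np.save(name+".npy",c,allow_pickle=True); return c
def slot(c,yaw=np.deg2rad(46.5),ctr=(.66287,.04312)):
    g=cv2.cvtColor(ortho(c,ctr,yaw,.090,.025,.0001),cv2.COLOR_BGR2GRAY)
    m=np.zeros_like(g); cv2.circle(m,(251,231),88,255,-1)
    vals=g[m>0]; t=(np.percentile(vals,2)+np.median(vals))/2
    n,l,st,cc=cv2.connectedComponentsWithStats(((g<t)&(m>0)).astype(np.uint8)); k=1+np.argmax(st[1:,4])
    v,u=np.nonzero(l==k)
    vx,vy,x0,y0=cv2.fitLine(np.stack([u,v],1).astype(np.float32),cv2.DIST_L2,0,.01,.01).ravel()
    return np.rad2deg(np.arctan2(-vy,vx)),x0,y0,st[k]
E
python3 - <<'E'
from h import *
C=C0+np.array([-.0001,-.0013]); r=np.deg2rad(44)
servo_line(at(C,.115),Q(r),rate=.05)
servo_line(at(C,.135),Q(r),rate=.1)
c=look("w5"); print(current_clock(),slot(c),slot(np.load("w2.npy",allow_pickle=True).item()))
y=np.deg2rad(46.5)
o=ortho(c,(.634,.065),y,.0965,.085,.0003); o2=ortho(c,(.66287,.04312),y,.0905,.03,.0001)
cv2.imwrite("pics/o5.png",np.hstack([cv2.resize(o,(400,400)),cv2.resize(o2,(400,400))]))
E
```

```text
28.3417 (np.float32(7.355161), np.float32(248.78583), np.float32(233.32233), array([ 164,  212,  176,   45, 4207], dtype=int32)) (np.float32(38.32777), np.float32(249.78348), np.float32(232.00888), array([ 176,  170,  150,  125, 4166], dtype=int32))
```

View pics/o5.png

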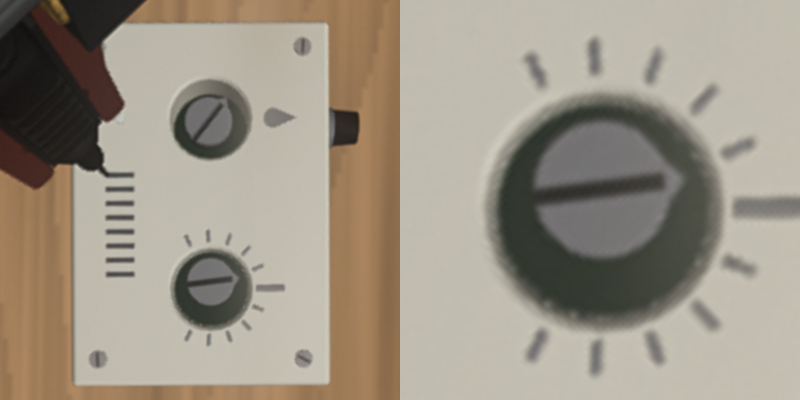

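```bash
cat > turn.py <<'E'
from h import *
import sys
gi,gs=float(sys.argv[1]),[float(a) for a in sys.argv[2:]]
C=C0+np.array([-.0001,-.0013]); r=np.deg2rad(gi)
move_ptp(at(C,.125),Q(r)); servo_line(at(C,.099),Q(r),rate=.06)
b=F(8)
h=servo_line(at(C,.0868),Q(r),rate=.015,contact_N=2.0); d=F(5)-b; print(h,current_position()[2]-.061,d.round(2),current_clock())
if h: sys.exit()
for g in gs:
    r=np.deg2rad(g); servo_line(at(C,.0872),Q(r),rate=.02)
    d=F(5)-b; print(g,d.round(3),"n",round(float(d[:2]@[-np.sin(r),np.cos(r)]),2),current_clock())
    if np.hypot(*d[:2])>4: print("STOP");break
servo_line(at(C,.115),Q(r),rate=.05)
servo_line(at(C,.135),Q(r),rate=.1)
c=look("w6"); print(slot(c),current_clock())
E
python3 turn.py 51.5 47 43 40 36.8
```

```text
False 0.08692302579850239 [ 0.42 -0.39  0.15  0.02  0.04  0.02] 30.8583
47.0 [ 0.165  0.028 -0.152  0.092  0.109  0.05 ] n -0.1 31.15
43.0 [-0.34   0.369  0.136  0.096  0.149  0.03 ] n 0.5 31.4417
40.0 [-0.856  0.304  0.046  0.164  0.188  0.057] n 0.78 31.7333
36.8 [-1.25   0.141  0.27   0.167  0.237  0.05 ] n 0.86 32.025
(np.float32(-0.04127455), np.float32(249.36581), np.float32(233.01837), array([ 163,  220,  177,   27, 4300], dtype=int32)) 34.0417
```

```bash
python3 - <<'E'
from h import *
g=np.deg2rad(40.5); p=[.4352,.2312]
servo_line([.603,.043,.24],Q(0))
move_ptp(p+[.225],Q(g))
servo_line(p+[.18],Q(g),rate=.1)
b=F(8)
h=servo_line(p+[.123],Q(g),rate=.03,contact_N=5); print(h,current_position().round(4),(F(5)-b).round(2),current_clock())
if not h:
    h=servo_line(p+[.120],Q(g),rate=.01,contact_N=4); print(h,current_position().round(4),(F(5)-b).round(2),current_clock())
E
```

```text
False [0.4353 0.2312 0.1232] [ 0.2  -0.44 -0.79  0.02  0.01 -0.01] 38.3083
True [0.4354 0.2313 0.1216] [-0.83 -0.41  4.95 -0.03  0.11  0.02] 38.6167
```

```bash
python3 - <<'E'
from h import *
g=np.deg2rad(40.5); p=[.4352,.2312]
move_gripper(.045); print(current_finger_gap(),current_clock())
servo_line(p+[.24],Q(g),rate=.1)
move_ptp([.40,.30,.30],Q(g))
c=capture("side"); cv2.imwrite("pics/fin.png",cv2.resize(c["image"][130:330,150:430],(800,571)))
s=silhouettes("side","trim_tool")
P=cloud(c,s[0]["region"]); print(s[0]["conf"],np.percentile(P,[2,50,98],axis=0).round(3).tolist())
for q in ["mug","salt"]: 
    s=silhouettes("side",q)[0]; print(q,np.percentile(cloud(c,s["region"]),[2,50,98],axis=0).round(3).tolist())
print(current_clock())
E
```

```text
0.045241766121204334 39.2583
0.88 [[0.425, 0.071, 0.056], [0.433, 0.237, 0.138], [0.487, 0.242, 0.168]]
mug [[0.313, 0.099, 0.057], [0.373, 0.169, 0.123], [0.419, 0.186, 0.153]]
salt [[0.632, 0.21, 0.057], [0.643, 0.238, 0.115], [0.669, 0.245, 0.162]]
41.275
```

View pics/fin.png

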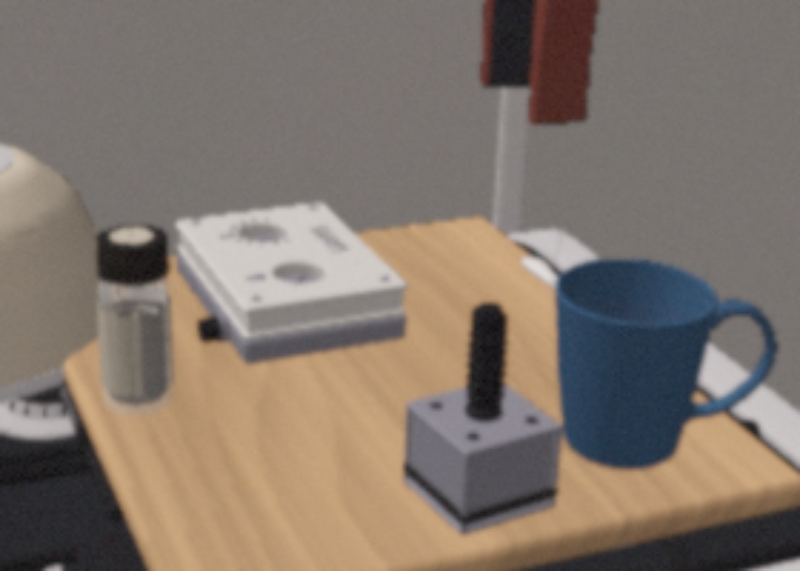

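The picture shows the tool standing upright and fully down in its stand at about (487, 360). The mug, the salt jar and the unit are unmoved, and the gripper is clear of everything.

```bash
python3 -c "
from bench import *
print(close_job())"
```

```text
the job is handed in; nothing more can be done
None
```

The run-on trimmer was turned clockwise to the long mark (the wrist camera read its slot within about 0.5° of it), the tool is back upright and fully down in its stand, and the job was handed in at about 41 s.

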